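Find the ore tin by its weight and pack it under a cover

ROBOT

A 6-joint arm with a two-finger parallel gripper is mounted at the origin on the work surface. World frame = base frame: x ahead of the robot, y to its left, z up, the work surface at z = 0. Lengths are in m, angles in degrees, forces in N, time in s.
With the tool pointing down it reaches from about 0.25 to 0.725 m from the base axis. Payload 9.7 kg.
Tool frame: the origin (TCP) lies at the very end of the fingers, on their centre line; the grasp point (between the pads) lies grasp_offset behind it (grasp_offset is the distance from the TCP to the grasp point, in m); z points along the fingers, y is the line along which they close (so a half turn about z gives the same grasp; the last joint's range is limited). The gripper opens to 85 mm and grips with 20 to 120 N. Pads are 22 mm wide; open, the fingers measure 114 mm over their backs; the gripper's body (76 mm by 85 mm) begins 54 mm behind the grasp point. The pads swing forward as they close: fully open they stand 13 mm farther back than shut.
Start: joints at [64.572, 4.979, 10.078, 95.1, 0, 90], TCP at [0.236, 0.497, 0.231] pointing down, gripper open.
Joint ranges: [-179.16, 179.16], [-48.56, 103.87], [-65.8, 70.77], [-126.05, 130.52], [-82.76, 87.17], [-180, 180]. Speed limits (degrees/s): [127.2, 127.2, 147.25, 180, 180, 180].

INTERFACE

Orientations are given as [roll, pitch, yaw] about the fixed x, y, z axes, in that order (R = Rz(yaw) Ry(pitch) Rx(roll)).
In Python, from workcell import get_obs, camera, calibration, job_done, recognise, cut_out, mark_of, grasp_offset gives the robot as it stands.
- The arm moves only by the tool servo_tool, never from a script. Its argument "moves" is a list of rows, each a list of 3 entries, a list of its own where there are three numbers: the turn, a rotation vector about the tool's x, y, z in degrees, then the shift along the tool's x, y, z in m, then the opening in per cent of the stroke, from 0 (shut) to 100 (fully open). In form: [[[ax, ay, az], [x, y, z], claw], ...]. A call has 1 to 12 rows; each row shifts and turns the commanded pose from where the row before left it, along the tool's axes as they then stand; what a row does not reach is not made up. A row lasts 1/10 s, in which the tool goes at most 50 mm and 8.59 degrees, less where a joint would pass 70% of its speed; a pose out of reach is approached as far as the arm can. A call is refused whole if a number of a shift passes 0.05 or a number of a turn 8.59, either way. A call with a gripper value outside its range is refused whole. The fingers move at their own pace and stop on an object; "force" is the grip in N (left out, the last holds). Time passes only in rows, so rows that do not move let the fingers close. It gives the time, the measured TCP pose, the force, the opening and the grip force at its end, in the units of the state.
- get_obs(): the state, without advancing time (a new reading comes with each control period).
- camera(name): name is "scene" or "top" or "wrist"; returns (picture, depth): 400x640x3 uint8, red, green, blue; 400x640 float32, m along the optical axis (not along the pixel's ray), 0 where there is no reading.
- calibration(name): a dict with "camera_matrix" (3x3 intrinsics, pixels), "R" (3x3) and "t" (3): a world point X has camera coordinates R X + t. Camera axes: x right, y down, z forward; pixel columns grow to the right and rows downward; lengths in m; the calibration is good to about 2 mm. A picture is of the moment at which its call begins: read the wrist's pose just before it. calibration takes no time and is no camera call; for the wrist camera it gives the pose at the moment of the call.
- job_done(): hands the job in; it is judged then, once.
Trained networks look in the newest picture that a camera, given by its name, has taken for a name from the list of things; names that differ only in an ending like _2 or _b are one class to them, and where a whole thing is asked for, a point or a joint stands for the part that bears it (a point fixed in the world has none). Each returns a list of dicts, best first, with "score" (0 to 1); they miss things now and then, are a little off and sometimes report something else, mostly with a low value. They report only what shows in the picture. A call takes as long as a camera call. They do not tell look-alikes from the thing itself.
- recognise(name, camera): "xyz" ([x, y, z] in m, in the coordinates of the camera as it stood for that picture, good to about 4 mm: the middle of the surface that is visible of it).
- cut_out(name, camera): "mask" (400x640 bool, what is visible of it).
- mark_of(name, camera): "xyz" ([x, y, z] in m, in the coordinates of the camera as it stood for that picture, good to about 4 mm: a listed point, or the origin of a listed thing).
The state is a dict: "time": time; "q": joint angles; "qd": joint speeds; "joint_efforts": joint torques, N m; "ee_pos": TCP position; "tcp_rot": TCP orientation; "wrist_force": force on the tool from outside, world axes, zero at the start; "torque": the same for the moment, N m; "opening": finger opening in m; "grasp_force": force on a finger pad.
Only numpy, scipy, OpenCV 4.12 (cv2) and the standard library are available. Lean on these libraries where they do the work, as an engineer would, in place of code of your own. Each camera call takes 0.05 s, during which the arm holds its last target. There are 200 camera calls.

TASK

Three sealed sample tins on the bench look alike, but one holds ore and is far heavier than the others: find it by feeling their weight, set it upright in the round steel canister, and put the loose cover on so that it sits fully home and level. Leave the two light tins standing upright on the bench, set tins and cover down rather than dropping them, and leave the rock and the bottle alone.

Things in the scene. Friction and masses are not known exactly. Their poses are not given: they have to be found in the camera images.
- tin_a: Sealed square aluminium tin, 56 x 56 mm, 48 mm high (its top band looks 1 mm wider), blank paper dot on top, upright. Origin: centre of its underside; z up; x, y square to its sides. The three tins look the same: one holds ore and weighs about 0.55 kg (0.50 to 0.60), the other two about 0.135 kg each; which is which changes from run to run. Contents may shift 1.5 mm inside.
- tin_b: Sealed square aluminium tin, 56 x 56 mm, 48 mm high (its top band looks 1 mm wider), blank paper dot on top, upright. Origin: centre of its underside; z up; x, y square to its sides. The three tins look the same: one holds ore and weighs about 0.55 kg (0.50 to 0.60), the other two about 0.135 kg each; which is which changes from run to run. Contents may shift 1.5 mm inside.
- tin_c: Sealed square aluminium tin, 56 x 56 mm, 48 mm high (its top band looks 1 mm wider), blank paper dot on top, upright. Origin: centre of its underside; z up; x, y square to its sides. The three tins look the same: one holds ore and weighs about 0.55 kg (0.50 to 0.60), the other two about 0.135 kg each; which is which changes from run to run. Contents may shift 1.5 mm inside.
- canister: Open round steel canister, fixed to the bench: outer diameter 140 mm, inner diameter 130 mm, 66 mm high, wall 5 mm, floor 5 mm thick (the inside is 61 mm deep). Origin: centre of its underside, on the bench; z up. It stands on the left or on the right of the tins.
- canister_rim (a point): Centre of the canister's mouth, at the height of its rim (66 mm above the bench).
- cover: Loose steel cover, 0.22 kg, flat on the bench, knob up. Origin: centre of its underside; z up. From below: lip, diameter 121 mm, 6 mm thick; disc, diameter 144 mm, 4 mm thick; central black upright knob, diameter 26 mm, 10 to 42 mm above the origin. Seated, the disc rests on the rim, the lip inside it with 4.5 mm play all round, the origin 6 mm below the rim, clear of the tin.
- rock: Grey stone with a white vein, about 95 x 70 x 70 mm, 0.7 kg, on the far side of the bench; origin: centre of its underside. A bystander.
- bottle: Purple drinking bottle, diameter 68 mm, 190 mm tall, upright on the far side of the bench; origin: centre of its underside. A bystander.
Things that resemble listed ones, but are neither listed nor needed, are in the scene too. What is shaped like the cover but orange or pink is not meant.

How it is judged:
By the outcome, as a careful person would: the job done as asked, in the order asked, and still so for the second after the job is handed in, with the robot touching nothing.
It also fails if it takes over 72 s, if anything falls off the work surface, if the arm or the gripper's body presses on something with over 40 N, if the wrist force passes 120 N, or if a joint passes its speed limit or range.

## Working session

There is one attempt and no reset: what is moved stays moved. The work goes in short steps, Python scripts to look and compute and a tool call to move; the robot and the scene stay as the last step left them, time stands still between calls to the robot, and variables do not carry over. Pictures are saved under pics/ and viewed, at most 10 in all, crops included, and the job is handed in when it is done.

Besides the shell and the picture viewer there is one more tool, called after ">>>" as a command line: name --argument value ..., lists and objects as JSON in quotes. servo_tool: Moves the arm, as the interface text tells. Its arguments: {"type":"object","properties":{"moves":{"type":"array"},"force":{"type":"number"}},"required":["moves"]}

```bash
ls; mkdir -p pics
cat > h.py <<'E'
import numpy as np, cv2
from workcell import *
def toworld(name,p,c=None):
    c=c or calibration(name); return np.array(c["R"]).T@(np.array(p)-np.array(c["t"]))
def pix(name,X,c=None):
    c=c or calibration(name); v=np.array(c["camera_matrix"])@(np.array(c["R"])@np.array(X)+np.array(c["t"])); return v[:2]/v[2]
def cloud(name,depth,mask,c=None):
    c=c or calibration(name);K=np.array(c["camera_matrix"]);v,u=np.nonzero(mask&(depth>0));d=depth[v,u]
    P=np.stack([(u-K[0,2])/K[0,0]*d,(v-K[1,2])/K[1,1]*d,d],1)
    return (P-np.array(c["t"]))@np.array(c["R"])
E
python3 - <<'E'
from h import *
print(grasp_offset); print(get_obs())
for n in ["top","scene"]:
    im,d=camera(n); cv2.imwrite(f"pics/{n}0.png",im[:,:,::-1]); np.save(f"pics/{n}d.npy",d)
    for k in ["tin_a","canister","cover","rock","bottle"]:
        for r in mark_of(k,n): print(n,k,round(r["score"],2),toworld(n,r["xyz"]).round(3),pix(n,toworld(n,r["xyz"])).round(0))
E
```

```text
pics
0.0187
{'time': 0.0, 'q': array([ 6.45723553e+01,  5.01014421e+00,  1.00351669e+01,  9.50978767e+01,
       -2.74169255e-03,  9.00014589e+01]), 'qd': array([ 0.02027122, -0.08093631, -0.0886209 , -0.00383293, -0.04505171,
        0.10596053]), 'joint_efforts': array([-4.86899255e-03, -5.20392001e+01,  4.64801323e+01,  1.65352109e-02,
       -1.78786404e-04, -7.67221422e-06]), 'ee_pos': array([0.23607459, 0.4965217 , 0.23059861]), 'tcp_rot': array([-1.79927146e+02,  2.74354534e-03,  1.54570900e+02]), 'wrist_force': array([0.22997275, 0.52465818, 0.69636109]), 'torque': array([-0.00779631, -0.01716531, -0.01579428]), 'grasp_force': 0.0, 'opening': 0.0851974638130835}
top tin_a 0.81 [ 0.454 -0.103 -0.002] [330. 224.]
top tin_a 0.76 [ 0.617 -0.007 -0.002] [296. 167.]
top tin_a 0.64 [ 0.445  0.08  -0.004] [264. 226.]
top canister 0.95 [0.588 0.305 0.002] [187. 175.]
top cover 0.94 [ 0.614 -0.316  0.002] [405. 168.]
top cover 0.79 [ 0.21  -0.273  0.001] [391. 314.]
top cover 0.79 [ 0.264 -0.483  0.003] [469. 294.]
top cover 0.67 [ 0.372 -0.337 -0.005] [413. 254.]
top rock 0.73 [0.77  0.144 0.002] [245. 114.]
top bottle 0.89 [ 0.766 -0.155  0.004] [348. 116.]
scene tin_a 0.78 [ 0.61  -0.008 -0.002] [351. 218.]
scene tin_a 0.71 [ 0.455 -0.103 -0.005] [302. 201.]
scene tin_a 0.59 [0.437 0.078 0.002] [345. 181.]
scene canister 0.91 [ 0.584  0.3   -0.   ] [422. 185.]
scene cover 0.89 [ 0.375 -0.341  0.002] [226. 209.]
scene cover 0.76 [ 0.262 -0.485 -0.003] [173. 204.]
scene cover 0.7 [ 0.205 -0.273 -0.003] [227. 177.]
scene cover 0.61 [ 0.604 -0.316  0.001] [263. 250.]
scene rock 0.57 [ 0.765  0.143 -0.002] [419. 231.]
scene bottle 0.75 [ 0.77  -0.157 -0.   ] [338. 266.]
```

Run:
```python
import cv2,numpy as np
a=cv2.imread("pics/top0.png")[80:360,130:530]; cv2.imwrite("pics/c0.png",cv2.resize(a,None,fx=2,fy=2,interpolation=cv2.INTER_CUBIC))
```

```text
(no output)
```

View pics/c0.png

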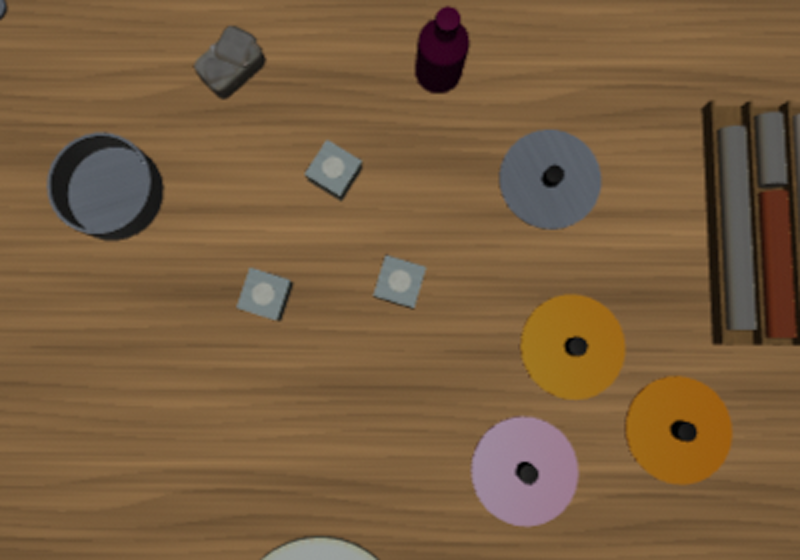

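The crop (2x; full pixel = 130+u/2, 80+v/2) shows the canister at full px (183,173), and three tins at (297,164), (262,227) and (330,220). Cover candidates are steel grey (405,169), orange (417,254) and (470,295), and pink (392,315). The grey one fits, because the description rules out orange and pink.

Run:
```python
from h import *
d=np.load("pics/topd.npy"); c=calibration("top")
P=cloud("top",d,np.ones_like(d,bool),c)
im=cv2.imread("pics/top0.png")
def near(x,y,r,z0,z1): 
    m=(np.hypot(P[:,0]-x,P[:,1]-y)<r)&(P[:,2]>z0)&(P[:,2]<z1); return P[m]
for x,y in [(.454,-.103),(.617,-.007),(.445,.08)]:
    Q=near(x,y,.06,.04,.06); r=cv2.minAreaRect((Q[:,:2]*1000).astype(np.float32)); print("tin",len(Q),Q[:,2].mean().round(4),r)
Q=near(.588,.305,.1,.058,.075); print("can",len(Q),Q[:,2].mean(),cv2.minEnclosingCircle((Q[:,:2]*1000).astype(np.float32)))
Q=near(.614,-.316,.09,.006,.016); print("cover",len(Q),Q[:,2].mean(),cv2.minEnclosingCircle((Q[:,:2]*1000).astype(np.float32)))
Q=near(.614,-.316,.04,.03,.06); print("knob",len(Q),Q[:,2].mean(),Q[:,:2].mean(0),cv2.minEnclosingCircle((Q[:,:2]*1000).astype(np.float32)))
```

```text
tin 461 0.0481 ((458.8202209472656, -100.72837829589844), (57.43370056152344, 57.86872100830078), 74.08036804199219)
tin 444 0.0481 ((613.7213134765625, -8.309440612792969), (58.227500915527344, 57.40995788574219), 58.89265823364258)
tin 467 0.0481 ((439.6406555175781, 81.80746459960938), (57.43613815307617, 57.374813079833984), 73.16683197021484)
can 361 0.06428476493627411 ((585.297607421875, 305.52764892578125), 70.41365814208984)
cover 1822 0.009923277492927336 ((617.3009033203125, -317.2231750488281), 81.48320007324219)
knob 75 0.04107344339575523 [ 0.60853242 -0.31220391] ((609.022705078125, -312.75750732421875), 12.860626220703125)
```

>>> servo_tool --moves '[[[0,0,-8.5],[0,0,0],100],[[0,0,0],[-0.029,-0.031,0.012],100],[[0,0,0],[-0.029,-0.031,0.012],100],[[0,0,0],[-0.029,-0.031,0.012],100],[[0,0,0],[-0.029,-0.031,0.012],100],[[0,0,0],[-0.029,-0.031,0.012],100],[[0,0,0],[-0.029,-0.031,0.012],100],[[0,0,0],[-0.029,-0.031,0.012],100],[[0,0,0],[-0.029,-0.031,0.012],100],[[0,0,0],[-0.029,-0.031,0.012],100],[[0,0,0],[-0.029,-0.031,0.012],100],[[0,0,0],[0,0,0],100]]' --force 40

```text
time: 1.8
ee_pos: [0.424, 0.1119, 0.1098]
tcp_rot: [-179.9, -0.1, 162.8]
wrist_force: [-0.4, -0.4, 0.8]
opening: 0.085
grasp_force: 0.0
```

```bash
cat >> h.py <<'E'
def go(x,y,z,yaw):
    o=get_obs(); p=o["ee_pos"]; w=o["tcp_rot"][2]; dy=(yaw-w+180)%360-180
    a=np.radians(yaw); D=np.array([x,y,z])-p
    print("t",round(o["time"],2),"q6",o["q"][5].round(1),"rot",o["tcp_rot"].round(2),"turn z",round(-dy,2),"then shift",np.round([D[0]*np.cos(a)+D[1]*np.sin(a),D[0]*np.sin(a)-D[1]*np.cos(a),-D[2]],4),"F",o["wrist_force"].round(2))
E
python3 -c "
from h import *
go(.4396,.0818,.010,163.2)"
```

```text
t 1.8 q6 32.0 rot [-1.7990e+02 -6.0000e-02  1.6278e+02] turn z -0.42 then shift [-0.0236 -0.0243  0.0998] F [-0.43 -0.39  0.8 ]
```

>>> servo_tool --moves '[[[0,0,-0.4],[-0.012,-0.012,0.02],100],[[0,0,0],[-0.0116,-0.0123,0.02],100],[[0,0,0],[0,0,0.025],100],[[0,0,0],[0,0,0.02],100],[[0,0,0],[0,0,0.015],100],[[0,0,0],[0,0,0],100],[[0,0,0],[0,0,0],50],[[0,0,0],[0,0,0],30],[[0,0,0],[0,0,0],30],[[0,0,0],[0,0,0],30],[[0,0,0],[0,0,0],30],[[0,0,0],[0,0,0],30]]' --force 40

```text
time: 3.0
ee_pos: [0.4396, 0.0854, 0.0129]
tcp_rot: [-180.0, 0.1, 163.5]
wrist_force: [-1.7, -3.5, 5.6]
opening: 0.0552
grasp_force: 45.0
```

>>> servo_tool --moves '[[[0,0,0],[0,0,-0.01],30],[[0,0,0],[0,0,-0.01],30],[[0,0,0],[0,0,-0.005],30],[[0,0,0],[0,0,0],30],[[0,0,0],[0,0,0],30],[[0,0,0],[0,0,0],30],[[0,0,0],[0,0,0],30]]'

```text
time: 3.7
ee_pos: [0.4386, 0.0856, 0.0359]
tcp_rot: [-180.0, -0.0, 163.5]
wrist_force: [-0.1, -0.6, -5.9]
opening: 0.0556
grasp_force: 44.3
```

```bash
python3 -c "
from h import *
o=get_obs();print(o['wrist_force'],o['torque'],o['ee_pos'],o['opening'])"
```

```text
[-0.14859252 -0.57818948 -5.88109849] [ 0.02458164  0.02406607 -0.02837014] [0.43864916 0.08559476 0.03586498] 0.05560941227312505
```

Lifting this tin changed the wrist z-force from about +0.8 to −5.9 N, so it weighs roughly 0.6 kg and is the ore tin. I'll carry it to the canister.

>>> servo_tool --moves '[[[0,0,0],[0,0,-0.015],30],[[0,0,0],[0,0.005,-0.025],30],[[0,0,0],[-0.008,0.0225,-0.025],30],[[0,0,0],[-0.01,0.035,-0.01],30],[[0,0,0],[-0.01,0.035,0],30],[[0,0,0],[-0.01,0.035,0],30],[[0,0,0],[-0.01,0.035,0],30],[[0,0,0],[-0.01,0.035,0],30],[[0,0,0],[-0.01,0.03,0],30],[[0,0,0],[-0.01,0.02,0],30],[[0,0,0],[0,0,0],30],[[0,0,0],[0,0,0],30]]'

```text
time: 4.9
ee_pos: [0.5852, 0.3055, 0.1101]
tcp_rot: [-179.9, -0.1, 163.5]
wrist_force: [-0.6, -0.7, -5.3]
opening: 0.0556
grasp_force: 44.7
```

Run:
```python
from h import *
go(.5853,.3055,.018,163.5)
im,d=camera("top"); c=calibration("top")
P=cloud("top",d,np.ones_like(d,bool),c)
for x,y in [(.459,-.101),(.614,-.008),(.44,.082)]:
    print(((np.hypot(P[:,0]-x,P[:,1]-y)<.06)&(P[:,2]>.04)&(P[:,2]<.06)).sum())
camw,dw=camera("wrist"); cv2.imwrite("pics/w1.png",camw[:,:,::-1])
```

```text
t 4.9 q6 44.1 rot [-1.7991e+02 -8.0000e-02  1.6350e+02] turn z -0.0 then shift [-0.0001  0.      0.0921] F [-0.6  -0.71 -5.35]
459
441
0
```

View pics/w1.png

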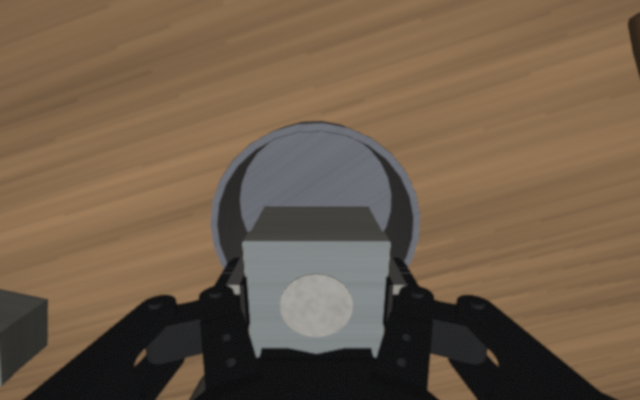

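The wrist view shows the tin gripped squarely (316,300), with the canister mouth in line laterally (316,215). The top depth confirms the two other tins haven't moved. I'll lower it.

>>> servo_tool --moves '[[[0,0,0],[0,0,0.02],30],[[0,0,0],[0,0,0.025],30],[[0,0,0],[0,0,0.02],30],[[0,0,0],[0,0,0.012],30],[[0,0,0],[0,0,0.005],30],[[0,0,0],[0,0,0.003],30],[[0,0,0],[0,0,0.002],30],[[0,0,0],[0,0,0.001],30],[[0,0,0],[0,0,0.001],30],[[0,0,0],[0,0,0],30]]'

```text
time: 6.0
ee_pos: [0.5856, 0.3056, 0.0226]
tcp_rot: [180.0, 0.0, 163.5]
wrist_force: [0.3, -0.0, -5.2]
opening: 0.0553
grasp_force: 44.6
```

>>> servo_tool --moves '[[[0,0,0],[0,0,0.0015],30],[[0,0,0],[0,0,0.0015],30],[[0,0,0],[0,0,0.001],30],[[0,0,0],[0,0,0],30]]'

```text
time: 6.4
ee_pos: [0.5855, 0.3055, 0.0182]
tcp_rot: [-180.0, -0.0, 163.5]
wrist_force: [0.1, -0.4, -4.7]
opening: 0.0556
grasp_force: 44.8
```

>>> servo_tool --moves '[[[0,0,0],[0,0,0.001],30],[[0,0,0],[0,0,0.001],30],[[0,0,0],[0,0,0],30]]'

```text
time: 6.7
ee_pos: [0.5856, 0.3056, 0.018]
tcp_rot: [180.0, 0.0, 163.5]
wrist_force: [-5.9, -1.5, 7.7]
opening: 0.0556
grasp_force: 46.1
```

>>> servo_tool --moves '[[[0,0,0],[0,0,0],70],[[0,0,0],[0,0,0],78],[[0,0,0],[0,0,0],85],[[0,0,0],[0,0,0],85],[[0,0,0],[0,0,-0.01],85],[[0,0,0],[0,0,-0.02],85],[[0,0,0],[0,0,-0.04],85],[[0,0,0],[0,0,-0.05],85],[[0,0,0],[0,0,-0.05],85]]'

```text
time: 7.6
ee_pos: [0.5851, 0.3053, 0.1886]
tcp_rot: [-180.0, -0.0, 163.5]
wrist_force: [0.7, 0.5, 0.8]
opening: 0.0726
grasp_force: 0.0
```

Run:
```python
from h import *
im,d=camera("scene"); cv2.imwrite("pics/s2.png",cv2.resize(im[100:280,160:500,::-1],None,fx=2,fy=2))
im,d=camera("wrist"); c=calibration("wrist"); cv2.imwrite("pics/w2.png",im[:,:,::-1]); P=cloud("wrist",d,np.ones_like(d,bool),c)
m=(np.hypot(P[:,0]-.585,P[:,1]-.3055)<.06)&(P[:,2]>.04)&(P[:,2]<.062);Q=P[m]; print(len(Q),Q[:,2].min(),Q[:,2].max(),Q.mean(0), cv2.minAreaRect((Q[:,:2]*1000).astype(np.float32)))
m=(np.hypot(P[:,0]-.585,P[:,1]-.3055)<.09)&(P[:,2]>.062)&(P[:,2]<.072);Q=P[m]; print(len(Q),cv2.minEnclosingCircle((Q[:,:2]*1000).astype(np.float32)))
# algebraic outer/inner fit
A=np.c_[2*Q[:,:2],np.ones(len(Q))];s=np.linalg.lstsq(A,(Q[:,:2]**2).sum(1),rcond=None)[0];print(s[:2],np.sqrt(s[2]+s[0]**2+s[1]**2))
go(.609,-.313,.2,163.5)
```

```text
3382 0.04001048717025437 0.05207065394124013 [0.58698136 0.30424945 0.04931235] ((588.26171875, 303.87579345703125), (57.78200149536133, 57.86177444458008), 73.37163543701172)
625 ((586.6287231445312, 302.9549560546875), 69.08848571777344)
[0.58672463 0.30292945] 0.06700177978328331
t 7.7 q6 44.1 rot [179.52   0.5  163.47] turn z -0.03 then shift [-0.1965 -0.5879 -0.0042] F [0.9  0.55 1.43]
```

View pics/w2.png

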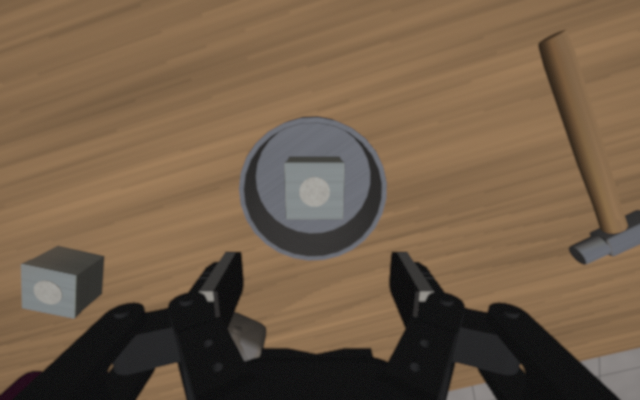

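The tin stands upright, roughly central, in the canister (px 315,190), with its top at about 0.05 m as expected. Next is the cover.

>>> servo_tool --moves '[[[0,0,0],[-0.014,-0.042,-0.003],100],[[0,0,0],[-0.014,-0.042,0],100],[[0,0,0],[-0.014,-0.042,0],100],[[0,0,0],[-0.014,-0.042,0],100],[[0,0,0],[-0.014,-0.042,0],100],[[0,0,0],[-0.014,-0.042,0],100],[[0,0,0],[-0.014,-0.042,0],100],[[0,0,0],[-0.014,-0.042,0],100],[[0,0,0],[-0.014,-0.042,0],100],[[0,0,0],[-0.014,-0.042,0],100],[[0,0,0],[-0.014,-0.042,0],100],[[0,0,0],[-0.014,-0.042,0],100]]'

```text
time: 8.9
ee_pos: [0.603, -0.2273, 0.1902]
tcp_rot: [180.0, 0.1, 163.5]
wrist_force: [0.9, 0.2, -0.4]
opening: 0.0855
grasp_force: 0.0
```

>>> servo_tool --moves '[[[0,0,0],[-0.005,-0.015,0],100],[[0,0,0],[0,0,0],100],[[0,0,0],[0,0,0],100],[[0,0,0],[0,0,0],100]]'

```text
time: 9.3
ee_pos: [0.6039, -0.24, 0.1897]
tcp_rot: [180.0, 0.0, 163.5]
wrist_force: [0.4, -0.2, 0.5]
opening: 0.0855
grasp_force: 0.0
```

Run:
```python
from h import *
go(.609,-.313,.016,163.5)
im,d=camera("wrist"); c=calibration("wrist"); P=cloud("wrist",d,np.ones_like(d,bool),c)
cv2.imwrite("pics/w3.png",im[:,:,::-1])
print("pix knob",pix("wrist",[.609,-.313,.042],c))
for z0,z1,r in [(.006,.016,.09),(.034,.05,.03)]:
    m=(np.hypot(P[:,0]-.609,P[:,1]+.313)<r)&(P[:,2]>z0)&(P[:,2]<z1);Q=P[m]
    print(len(Q),Q[:,2].mean(),Q.mean(0),cv2.minEnclosingCircle((Q[:,:2]*1000).astype(np.float32)))
for r in mark_of("cover","wrist"): print(r["score"],toworld("wrist",r["xyz"],c))
```

```text
t 9.3 q6 -5.2 rot [1.7999e+02 1.0000e-02 1.6355e+02] turn z 0.05 then shift [-0.0256 -0.0686  0.1737] F [ 0.41 -0.18  0.52]
pix knob [249.02123775 214.84799658]
11773 0.008821809335728409 [ 0.60608735 -0.31489796  0.00882181] ((609.7883911132812, -316.54034423828125), 72.08379364013672)
505 0.04038768034292212 [ 0.60892578 -0.31523008  0.04038768] ((609.642333984375, -316.0947570800781), 12.840532302856445)
0.59 [ 6.11619986e-01 -3.21139468e-01 -1.37269617e-04]
```

View pics/w3.png

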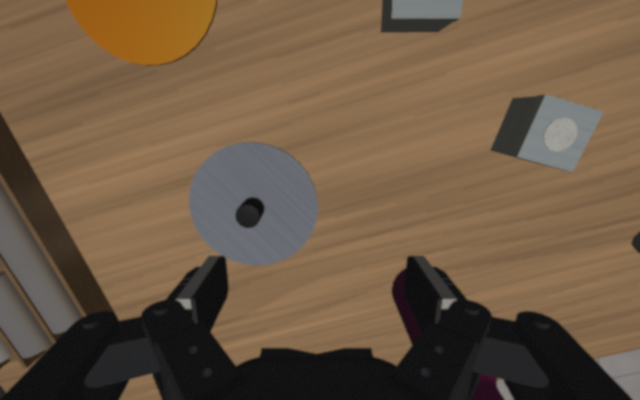

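The wrist view confirms it: the grey brushed-steel disc with a black knob (px 253,203; knob 249,212) is the cover. The orange decoy is separate at (145,10). I'll move above it and descend.

>>> servo_tool --moves '[[[0,0,0],[-0.0065,-0.015,0.01],100],[[0,0,0],[-0.01,-0.025,0.02],85],[[0,0,0],[-0.01,-0.025,0.03],75],[[0,0,0],[0,-0.005,0.03],75],[[0,0,0],[0,0,0.03],75],[[0,0,0],[0,0,0.02],75],[[0,0,0],[0,0,0.015],75],[[0,0,0],[0,0,0.01],75],[[0,0,0],[0,0,0],75],[[0,0,0],[0,0,0],75]]'

```text
time: 10.4
ee_pos: [0.6096, -0.3161, 0.0251]
tcp_rot: [-180.0, 0.1, 163.5]
wrist_force: [0.2, -0.1, 1.1]
opening: 0.0642
grasp_force: 0.0
```

>>> servo_tool --moves '[[[0,0,0],[0,0.0015,0.005],75],[[0,0,0],[0,0,0.003],75],[[0,0,0],[0,0,0],60],[[0,0,0],[0,0,0],45],[[0,0,0],[0,0,0],35],[[0,0,0],[0,0,0],10],[[0,0,0],[0,0,0],10],[[0,0,0],[0,0,0],10],[[0,0,0],[0,0,0],10]]' --force 70

```text
time: 11.3
ee_pos: [0.6098, -0.3146, 0.0168]
tcp_rot: [-180.0, 0.0, 163.5]
wrist_force: [-1.2, 0.5, 6.0]
opening: 0.0241
grasp_force: 69.1
```

Run:
```python
from h import *
go(.6094,-.3146,.016,163.5)
im,d=camera("top"); P=cloud("top",d,np.ones_like(d,bool))
m=(np.hypot(P[:,0]-.609,P[:,1]+.313)<.09)&(P[:,2]>.006)&(P[:,2]<.016);Q=P[m]
print(len(Q),Q[:,2].mean(),Q[:,:2].min(0),Q[:,:2].max(0))
```

```text
t 11.3 q6 -10.8 rot [-1.7999e+02  4.0000e-02  1.6347e+02] turn z -0.03 then shift [ 0.0004 -0.0001  0.0008] F [-1.24  0.47  6.01]
327 0.009933005256447663 [ 0.57161281 -0.31094394] [ 0.68073101 -0.24120729]
```

>>> servo_tool --moves '[[[0,0,0],[0,0,-0.005],10],[[0,0,0],[0,0,-0.015],10],[[0,0,0],[0,0,-0.025],10],[[0,0,0],[0,0,-0.03],10],[[0,0,0],[0,0,-0.03],10],[[0,0,0],[0,0,-0.015],10],[[0,0,0],[0,0,0],10],[[0,0,0],[0,0,0],10]]'

```text
time: 12.15
ee_pos: [0.6096, -0.3144, 0.136]
tcp_rot: [180.0, -0.0, 163.5]
wrist_force: [-0.4, 0.9, -2.8]
opening: 0.0237
grasp_force: 68.8
```

Run:
```python
from h import *
go(.5862,.3041,.13,163.5)
im,d=camera("scene"); cv2.imwrite("pics/s3.png",cv2.resize(im[140:320,160:500,::-1],None,fx=2,fy=2,interpolation=cv2.INTER_CUBIC))
```

```text
t 12.15 q6 -10.8 rot [ 1.8000e+02 -1.0000e-02  1.6347e+02] turn z -0.03 then shift [0.1981 0.5864 0.006 ] F [-0.38  0.92 -2.77]
```

View pics/s3.png

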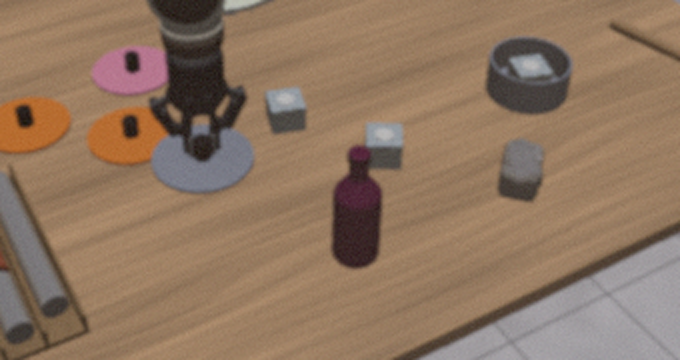

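The picture shows the cover lifted level by its knob (crop px 203,158). The light tins are standing at (287,108) and (384,145), and the canister with the tin inside is at (528,72). I'll carry the cover across.

>>> servo_tool --moves '[[[0,0,0],[0.005,0.015,0],10],[[0,0,0],[0.01,0.03,0],10],[[0,0,0],[0.014,0.0415,0],10],[[0,0,0],[0.014,0.0415,0],10],[[0,0,0],[0.014,0.0415,0],10],[[0,0,0],[0.014,0.0415,0],10],[[0,0,0],[0.014,0.0415,0],10],[[0,0,0],[0.014,0.0415,0],10],[[0,0,0],[0.014,0.0415,0],10],[[0,0,0],[0.014,0.0415,0],10],[[0,0,0],[0.014,0.0415,0],10],[[0,0,0],[0.014,0.0415,0],10]]'

```text
time: 13.4
ee_pos: [0.5905, 0.1728, 0.1351]
tcp_rot: [-179.9, -0.1, 163.5]
wrist_force: [1.3, 0.9, -1.9]
opening: 0.024
grasp_force: 68.9
```

>>> servo_tool --moves '[[[0,0,0],[0.014,0.0415,0],10],[[0,0,0],[0.014,0.0415,0],10],[[0,0,0],[0.01,0.028,0],10],[[0,0,0],[0.005,0.0154,0],10],[[0,0,0],[0,0,0],10],[[0,0,0],[0,0,0],10],[[0,0,0],[0,0,0],10]]'

```text
time: 14.1
ee_pos: [0.5867, 0.3028, 0.1361]
tcp_rot: [-180.0, -0.0, 163.4]
wrist_force: [-0.4, -0.4, -1.9]
opening: 0.0237
grasp_force: 69.0
```

Run:
```python
from h import *
go(.5862,.3041,.077,163.5)
im,d=camera("wrist"); c=calibration("wrist"); P=cloud("wrist",d,np.ones_like(d,bool),c)
cv2.imwrite("pics/w4.png",im[:,:,::-1]); 
o=get_obs()["ee_pos"]
for z0,z1,r in [(.115,.14,.1),(.061,.072,.1)]:
    m=(np.hypot(P[:,0]-o[0],P[:,1]-o[1])<r)&(P[:,2]>z0)&(P[:,2]<z1);Q=P[m]
    if len(Q)<20: print(len(Q)); continue
    A=np.c_[Q[:,:2],np.ones(len(Q))]; print(len(Q),"plane",np.linalg.lstsq(A,Q[:,2],rcond=None)[0],cv2.minEnclosingCircle((Q[:,:2]*1000).astype(np.float32)))
```

```text
t 14.1 q6 43.9 rot [-1.7997e+02 -1.0000e-02  1.6341e+02] turn z -0.09 then shift [0.0008 0.0011 0.0591] F [-0.43 -0.44 -1.88]
36095 plane [ 0.00111758 -0.00034541  0.12782054] ((587.581787109375, 301.2663269042969), 72.29068756103516)
1
```

View pics/w4.png

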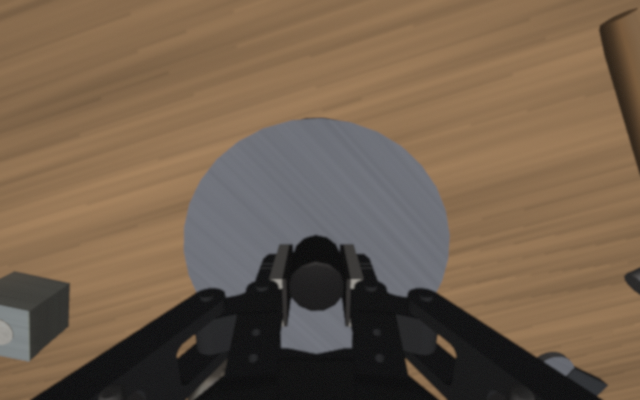

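The wrist view shows the cover level (plane tilt under 0.1°), hiding the canister. By the same camera it is 1–2 mm off centre, so I'll correct that and lower it.

>>> servo_tool --moves '[[[0,0,0],[0.001,0.0013,0.01],10],[[0,0,0],[0,0,0.018],10],[[0,0,0],[0,0,0.012],10],[[0,0,0],[0,0,0.005],10],[[0,0,0],[0,0,0.003],10],[[0,0,0],[0,0,0.003],10],[[0,0,0],[0,0,0.002],10],[[0,0,0],[0,0,0.002],10],[[0,0,0],[0,0,0],10]]'

```text
time: 15.05
ee_pos: [0.5861, 0.3056, 0.0813]
tcp_rot: [180.0, 0.0, 163.5]
wrist_force: [0.4, 1.0, -2.7]
opening: 0.024
grasp_force: 69.0
```

>>> servo_tool --moves '[[[0,0,0],[0,0,0.0015],10],[[0,0,0],[0,0,0.001],10],[[0,0,0],[0,0,0.001],10],[[0,0,0],[0,0,0],10]]'

```text
time: 15.45
ee_pos: [0.586, 0.3056, 0.0776]
tcp_rot: [-180.0, -0.0, 163.5]
wrist_force: [-0.4, -0.2, -2.1]
opening: 0.0241
grasp_force: 69.0
```

>>> servo_tool --moves '[[[0,0,0],[0,0,0.001],10],[[0,0,0],[0,0,0.001],10],[[0,0,0],[0,0,0],10]]'

```text
time: 15.75
ee_pos: [0.5862, 0.3056, 0.0768]
tcp_rot: [180.0, 0.0, 163.5]
wrist_force: [-1.8, -1.0, 3.9]
opening: 0.0239
grasp_force: 69.7
```

Contact came at exactly the seated height (TCP 0.0768). I'll release, retreat, and check.

>>> servo_tool --moves '[[[0,0,0],[0,0,0],35],[[0,0,0],[0,0,0],50],[[0,0,0],[0,0,0],65],[[0,0,0],[0,0,0],65],[[0,0,0],[0,0,-0.01],65],[[0,0,0],[0,0,-0.025],65],[[0,0,0],[0,0,-0.04],65],[[0,0,0],[0,0,-0.04],65],[[0,0,0],[0,0,-0.02],65],[[0,0,0],[0,0,0],65],[[0,0,0],[0,0,0],65]]'

```text
time: 16.85
ee_pos: [0.5863, 0.3057, 0.2112]
tcp_rot: [180.0, 0.0, 163.5]
wrist_force: [-0.2, 0.4, -0.2]
opening: 0.0554
grasp_force: 0.0
```

Run:
```python
from h import *
o=get_obs();print(o["time"],o["ee_pos"],o["wrist_force"])
im,d=camera("wrist"); c=calibration("wrist"); P=cloud("wrist",d,np.ones_like(d,bool),c)
m=(np.hypot(P[:,0]-.586,P[:,1]-.304)<.075)&(P[:,2]>.06)&(P[:,2]<.08);Q=P[m]
A=np.c_[Q[:,:2]-[.586,.304],np.ones(len(Q))]; print(len(Q),"plane",np.linalg.lstsq(A,Q[:,2],rcond=None)[0],cv2.minEnclosingCircle((Q[:,:2]*1000).astype(np.float32)))
im,d=camera("scene"); cv2.imwrite("pics/s5.png",cv2.resize(im[100:280,250:510,::-1],None,fx=3,fy=3,interpolation=cv2.INTER_CUBIC))
```

```text
16.85 [0.58627213 0.30568243 0.21117339] [-0.19404344  0.3710158  -0.24101541]
15957 plane [-0.00127655 -0.00092744  0.06768106] ((586.2670288085938, 303.7227783203125), 72.2470474243164)
```

View pics/s5.png

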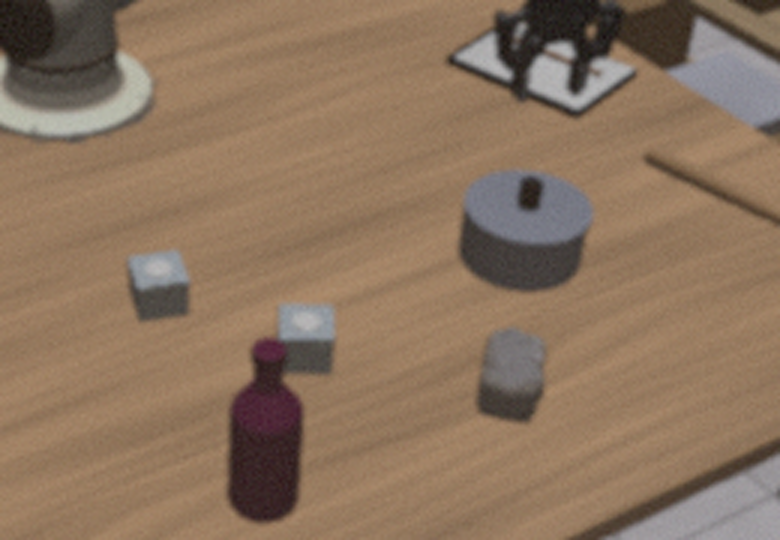

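The cover is on the canister (crop px 527,205), level to about 0.1° and centred. Both light tins are upright, and the rock and bottle haven't been touched.

```bash
python3 -c "
from workcell import *
print(job_done())"
```

```text
the job is handed in; nothing more can be done
None
```

The ore tin (about 0.6 kg by feel) stands upright in the canister with the cover seated and level, the two light tins, rock and bottle were left alone, and the job was handed in at about 17 s.

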